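# Shade the bench and hold the curing lamp over the chip

### The job

Before curing the glued chip in the glass dish, take the shade plate out of its stand and lean it on its rubber foot against the middle of the angle block's flat front, on the dish side, so that it stays there by itself, square to the block and tilted some 20 degrees. Then pick up the lamp and lift it over the top of the leaning plate and block, and hold it upright, mouth down, centred over the dish with its mouth about 15 mm above the rim, touching nothing but your fingers. Finish while still holding the lamp there, with the dish and the two vials left where they were.

Things in the scene. Friction and masses are not known exactly. Their poses are not given: they have to be found in the camera images.
- angle_block: aluminium angle block screwed to the desk, 160 mm long (its x), 60 mm deep (its y), 70 mm high; origin at the middle of its underside. The flat upright front is the plane y = -30 mm of its frame, faces its -y (the dish side) and is 70 mm high over the whole length; the upright wall is 10 mm thick, behind it (+y) lie a low screw flange and two gussets
- plate_stand: grey plastic stand with a slot, fixed to the desk, 134 x 62 x 26 mm; origin at the middle of its underside. The slot runs along its x, is 11 mm wide, its floor is 6 mm and its lips 26 mm above the desk
- shade_center (a point): centre of the shade plate: dark flat steel-coloured plate 120 mm wide (its x), 8 mm thick (its y), 130 mm high (its z) with a 12 mm black rubber strip along its foot, 0.15 to 0.31 kg, centre of mass in the middle. It stands upright in the slot of the stand, so its top edge is 136 mm above the desk
- shade_foot (a point): middle of the underside of the shade plate, 65 mm below shade_center along the plate's z
- shade: the shade plate itself; origin and axes as shade_foot
- lamp_center (a point): centre of the curing lamp, a round aluminium lamp head 82 mm high that stands on its mouth; this point is on its axis 40 mm above the mouth. The grip barrel, 32 mm in diameter, reaches from 22 to 74 mm above the mouth; below it the head flares to 44 mm; 0.1 to 0.2 kg
- lamp_mouth (a point): centre of the lamp's flat mouth (its underside), 40 mm below lamp_center on the lamp's axis
- lamp: the lamp itself; origin and axes as lamp_mouth
- dish_rim (a point): centre of the rim of a loose round glass dish, 57 mm in diameter, 13 mm high, standing on the desk on the front (-y) side of the angle block; a white 24 mm square carrier with a dark chip lies bonded in its middle. This point is 13 mm above the desk
- dish: the glass dish with the chip; origin at the middle of its underside
- vial_a: bystander: brown glass vial with a dark screw cap, 22 mm across, 49 mm high; origin at the middle of its underside
- vial_b: bystander: pale glass vial with a light screw cap, 22 mm across, 49 mm high; origin at the middle of its underside
Things that resemble listed ones, but are neither listed nor needed, are in the scene too. Leave any green look-alike of the dish alone.

How it is judged:
By the outcome, as a careful person would: the job done as asked, in the order asked, and still so for the second after the job is handed in, while the arm keeps its last pose, push and grip.
It also fails if it takes over 53 s, if anything falls off the work surface, if the arm or the gripper's body presses on something with over 40 N, if the wrist force passes 120 N, or if a joint passes its speed limit or range.

### The arm

A 6-joint arm with a two-finger parallel gripper is mounted at the origin on a cart in front of the work surface, level with it; the furniture and walls round the work are solid. World frame = base frame: x ahead of the robot, y to its left, z up, the work surface at z = 0. Lengths are in mm, angles in rad, forces in N, time in s.
With the tool pointing down it reaches from about 325 to 1000 mm from the base axis. Payload 5.1 kg.
Tool frame: the origin (TCP) lies on the centre line of the jaws, within the pads' length; the fingertips stand 8 mm ahead of it and the grasp point (between the pads) lies 11 mm behind it; z points along the fingers, y is the line along which they close (so a half turn about z gives the same grasp; the last joint's range is limited). The gripper opens to 85 mm and grips with 20 to 120 N. Pads are 22 mm wide; open, the fingers measure 114 mm over their backs; the gripper's body (76 mm by 85 mm) begins 54 mm behind the grasp point. The pads swing forward as they close: fully open they stand 13 mm farther back than shut.
Start: joints at [-1.315, 0.124, 1.65, -0, 1.367, -0.083], TCP at [215.998, -613.049, 213.522] pointing down, gripper open.
Joint ranges: [-2.61, 2.61], [-1.02, 2.33], [0.03, 2.71], [-1.35, 4.49], [0.32, 2.68], [-2.91, 2.91]. Speed limits (rad/s): [2.57, 2.57, 3.14, 3.14, 3.14, 3.14].

### API

Orientations are given as a unit quaternion [w, x, y, z].
In Python, from workcell import robot gives the robot as it stands.
- The arm moves only by the tool send_rows, never from a script. Its argument "commands" is one flat list of numbers, 4 for each row, row after row: the shift along the tool's x, y, z in cm, then the turn about the tool's z in degrees. In form: [tx, ty, tz, roll, tx, ty, tz, roll, ...]. A call has 1 to 20 rows; each row is the pose to reach, as a shift and turn from the pose commanded when the call began, along the tool's axes at that moment; what a row does not reach only later rows make up. A row lasts 1/8 s, in which the tool goes at most 62.5 mm and 10.7 degrees, less where a joint would pass 70% of its speed; a pose out of reach is approached as far as the arm can. A call with a gripper value outside its range is refused whole. "grip" is the opening, from -1 (shut) to 1 (fully open), so that 0 is half open, set as the call begins (left out, the last holds). The fingers move at their own pace and stop on an object; the grip force is fixed at half the most. Time passes only in rows, so rows that repeat a pose let the fingers close. It gives the time, the measured TCP pose, the force, the opening and the grip force at its end, in the units of the state.
- robot.read_state(): the state, without advancing time (a new reading comes with each control period).
- robot.snapshot(name): name is "scene" or "side" or "wrist"; returns a dict with "img" (400x640x3 uint8, red, green, blue), "fx", "fy", "cx", "cy" (pixels), "distortion" ([k1, k2, p1, p2, k3] as OpenCV has them; the pictures are not rectified), "R" (3x3) and "t" (3): a world point X has camera coordinates R X + t; the wrist camera has in their place "T_tool_cam" (4x4, takes a point from camera to tool coordinates, whose origin is the TCP and whose axes are the flange's). Camera axes: x right, y down, z forward; pixel columns grow to the right and rows downward; lengths in mm; the calibration is good to about 2 mm. A picture is of the moment at which its call begins: read the wrist's pose just before it. There is no depth.
- robot.finish_job(): hands the job in; it is judged then, once.
Trained networks look in the newest picture that a camera, given by its name, has taken for a name from the list of things; names that differ only in an ending like _2 or _b are one class to them, and where a whole thing is asked for, a point or a joint stands for the part that bears it (a point fixed in the world has none). Each returns a list of dicts, best first, with "conf" (0 to 1); they miss things now and then, are a little off and sometimes report something else, mostly with a low value. They report only what shows in the picture. A call takes as long as a camera call. They do not tell look-alikes from the thing itself.
- robot.boxes_of(camera, name): "rect" ([left, top, width, height] in pixels, round what is visible of it).
The state is a dict: "time_s": time; "joint_positions": joint angles; "qd": joint speeds; "effort": joint torques, N m; "position": TCP position; "ee_rot": TCP orientation; "force": force on the tool from outside, world axes, zero at the start; "moment": the same for the moment, N m; "opening": opening from 0.0 (shut) to 1.0 (fully open); "gripper_force": force on a finger pad.
Only numpy, scipy, OpenCV 4.12 (cv2) and the standard library are available. Lean on these libraries where they do the work, as an engineer would, in place of code of your own. Each camera call takes 0.05 s, during which the arm holds its last target. There are 200 camera calls.

## Working session

There is one attempt and no reset: what is moved stays moved. The work goes in short steps, Python scripts to look and compute and a tool call to move; the robot and the scene stay as the last step left them, time stands still between calls to the robot, and variables do not carry over. Pictures are saved under pics/ and viewed, at most 12 in all, crops included, and the job is handed in when it is done.

Besides the shell and the picture viewer there is one more tool, called as a command line: name --argument value ..., lists and objects as JSON in quotes. send_rows: Moves the arm, as the interface text tells. Its arguments: {"type":"object","properties":{"commands":{"type":"array","items":{"type":"number"}},"grip":{"type":"number"}},"required":["commands"]}

```bash
mkdir -p pics; cat > h.py <<'E'
from workcell import robot
import numpy as np, cv2
from scipy.spatial.transform import Rotation as Ro
def Rq(q): return Ro.from_quat([q[1],q[2],q[3],q[0]]).as_matrix()
def cam(name):
    st=robot.read_state(); s=robot.snapshot(name)
    if name=='wrist':
        T=np.eye(4);T[:3,:3]=Rq(st['ee_rot']);T[:3,3]=st['position']
        W=T@np.array(s['T_tool_cam']); R=W[:3,:3].T; s['R']=R; s['t']=-R@W[:3,3]
    s['R']=np.array(s['R']);s['t']=np.array(s['t']).reshape(3)
    s['K']=np.array([[s['fx'],0,s['cx']],[0,s['fy'],s['cy']],[0,0,1.]])
    s['D']=np.array(s['distortion'],float)
    return s
def save(s,f): cv2.imwrite(f,cv2.cvtColor(np.array(s['img']),cv2.COLOR_RGB2BGR))
def proj(s,X): return cv2.projectPoints(np.array(X,float).reshape(-1,1,3),cv2.Rodrigues(s['R'])[0],s['t'],s['K'],s['D'])[0].reshape(-1,2)
def ray(s,uv):
    p=cv2.undistortPoints(np.array(uv,float).reshape(-1,1,2),s['K'],s['D']).reshape(-1,2)
    d=np.c_[p,np.ones(len(p))]@s['R']; return -s['R'].T@s['t'],d
def onz(s,uv,z):
    c,d=ray(s,uv); return c+d*((z-c[2])/d[:,2])[:,None]
E
python3 - <<'E'
from h import *
print(robot.read_state())
for n in ['scene','side','wrist']:
    s=cam(n); save(s,f'pics/{n}0.png'); print(n,-s['R'].T@s['t'],s['R'][2])
    for o in ['angle_block','plate_stand','shade','lamp','dish','vial_a','vial_b']:
        for b in robot.boxes_of(n,o)[:4]:
            r=b['rect']; print(o,round(b['conf'],2),np.round(r),np.round(onz(s,[[r[0]+r[2]/2,r[1]+r[3]]],0)[0]))
E
```

```text
{'time_s': 0.0, 'joint_positions': array([-1.31459266e+00,  1.24528805e-01,  1.65168547e+00, -6.59937483e-07,
        1.36750168e+00, -8.25943393e-02]), 'qd': array([ 7.48797588e-04,  6.76769297e-05,  4.73139331e-04, -3.24784739e-04,
        3.12935876e-04,  1.70729113e-03]), 'effort': array([-5.52705478e-04, -4.23618400e+01, -3.65450120e+01, -6.49780714e-05,
        7.09760701e-03,  6.20922833e-06]), 'position': array([ 215.83946608, -612.42433498,  212.23094475]), 'ee_rot': array([-1.05762745e-03,  9.85685700e-01,  1.68589958e-01, -9.23626077e-05]), 'force': array([-0.11933374,  0.0551581 , -0.23083055]), 'moment': array([ 0.03187081, -0.01116621, -0.01881314]), 'gripper_force': 0.0, 'opening': 1.0016257395004333}
scene [ -202.1166401  -1025.1521817    597.89163386] [ 0.56898511  0.72795188 -0.38254674]
angle_block 0.97 [272. 206.  57.  33.] [492. -39.   0.]
plate_stand 0.81 [343. 278.  60.  36.] [ 406. -419.    0.]
plate_stand 0.3 [269. 207.  59.  32.] [488. -35.   0.]
shade 0.56 [351. 242.  40.  58.] [ 440. -379.    0.]
lamp 0.75 [354. 244.  40.  60.] [ 434. -394.   -0.]
lamp 0.6
[... 687 characters left out ...]
 0.95 [247. 247.  51.  46.] [ 447. -352.    0.]
lamp 0.57 [263. 171.  12.  25.] [423. 159.   0.]
dish 0.47 [284. 235.  19.  10.] [ 506. -143.    0.]
dish 0.47 [248. 237.  17.  16.] [ 396. -177.    0.]
dish 0.35 [269. 201.  50.  25.] [508. -38.   0.]
dish 0.2 [248. 252.  51.  42.] [ 449. -355.   -0.]
vial_a 0.59 [337. 176.   7.  13.] [681. 207.   0.]
vial_a 0.45 [344. 259.  11.  17.] [ 652. -292.   -0.]
vial_a 0.39 [267. 170.   9.  24.] [431. 175.   0.]
vial_b 0.59 [337. 176.   7.  13.] [681. 207.   0.]
vial_b 0.45 [344. 259.  11.  17.] [ 652. -292.   -0.]
vial_b 0.39 [267. 170.   9.  24.] [431. 175.   0.]
wrist [ 286.61858829 -588.72937205  374.38267925] [-0.27318334 -0.09585883 -0.95717394]
```

```bash
python3 - <<'E'
import cv2
a=cv2.imread('pics/scene0.png')[165:325,210:430]; cv2.imwrite('pics/sc.png',cv2.resize(a,(792,576),interpolation=cv2.INTER_CUBIC))
a=cv2.imread('pics/side0.png')[155:315,180:400]; cv2.imwrite('pics/sd.png',cv2.resize(a,(792,576),interpolation=cv2.INTER_CUBIC))
E
```

```text
(no output)
```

View pics/sc.png

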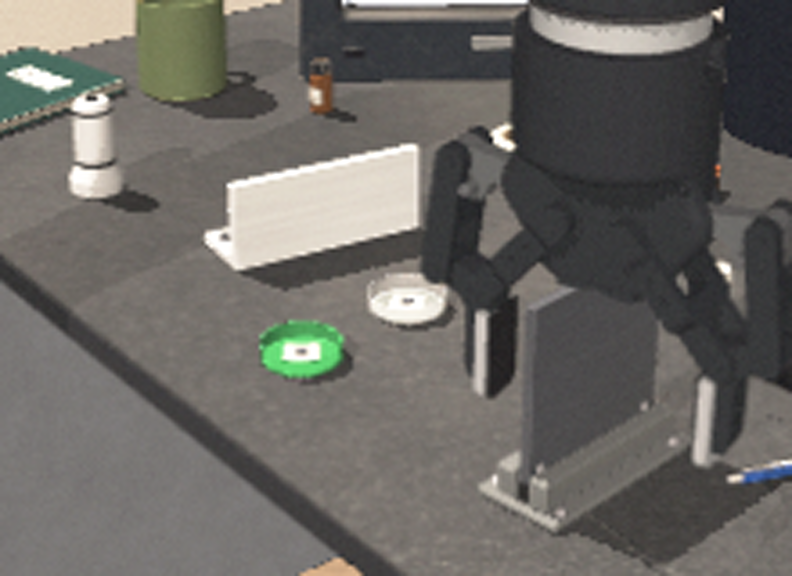

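View pics/sd.png

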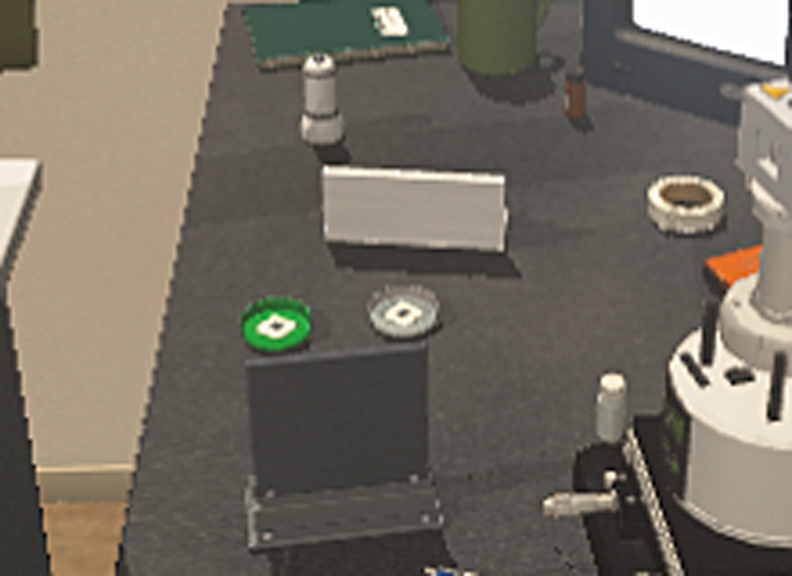

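The clear glass dish at scene (323,248) / side (292,241) holds the white carrier and fits the description. The green one, at scene (294,262) / side (257,244), is the look-alike to leave alone. The lamp is the white barrel at scene (236,205). The block is at scene (300,222), and the plate in its stand at scene (372,275). The brown vial is behind the block and the pale vial at side (350,268).

```bash
python3 - <<'E'
from h import *
sc=cam('scene'); sd=cam('side')
C=lambda p:np.array(p)/3.6+np.array([210,165]); S=lambda p:np.array(p)/3.6+np.array([180,155])
def P(t,v): print(t,np.round(v,0).tolist())
P('plate top side',onz(sd,S([[247,360],[427,346]]),136))
P('plate top L scene',onz(sc,C([[529,305]]),136))
P('stand front bottom side',onz(sd,S([[250,548],[442,527]]),0))
P('stand bottom scene',onz(sc,C([[480,490],[558,530]]),0))
P('block top side',onz(sd,S([[324,169],[504,177]]),70)); P('block bot side',onz(sd,S([[327,241],[505,250]]),0))
P('block top scene',onz(sc,C([[231,183],[418,145]]),70)); P('bot scene',onz(sc,C([[238,270],[421,226]]),0))
P('dish side',onz(sd,S([[404,304]]),13)); P('dish scene',onz(sc,C([[407,291]]),13))
P('green',onz(sd,S([[277,316]]),13))
P('lamp mouth',onz(sd,S([[322,133]]),0)); P('lamp top',onz(sd,S([[319,62]]),82))
P('lamp mouth sc',onz(sc,C([[96,188]]),0)); P('lamp top sc',onz(sc,C([[93,100]]),82))
P('viala',onz(sd,S([[573,113]]),0));P('vialb',onz(sd,S([[610,437]]),0))
w=cam('wrist'); print(np.array(w['T_tool_cam']).round(2),w['fx'])
E
```

```text
plate top side [[397.0, -375.0, 136.0], [515.0, -363.0, 136.0]]
plate top L scene [[396.0, -374.0, 136.0]]
stand front bottom side [[392.0, -405.0, 0.0], [524.0, -388.0, 0.0]]
stand bottom scene [[389.0, -345.0, 0.0], [398.0, -405.0, 0.0]]
block top side [[434.0, -4.0, 70.0], [589.0, -24.0, 70.0]]
block bot side [[434.0, -10.0, 0.0], [591.0, -31.0, 0.0]]
block top scene [[434.0, 1.0, 70.0], [592.0, -25.0, 70.0]]
bot scene [[434.0, -5.0, 0.0], [594.0, -27.0, 0.0]]
dish side [[501.0, -131.0, 13.0]]
dish scene [[500.0, -130.0, 13.0]]
green [[398.0, -145.0, 13.0]]
lamp mouth [[423.0, 194.0, 0.0]]
lamp top [[424.0, 186.0, 82.0]]
lamp mouth sc [[422.0, 196.0, 0.0]]
lamp top sc [[421.0, 188.0, 82.0]]
viala [[677.0, 227.0, 0.0]]
vialb [[652.0, -294.0, 0.0]]
[[   0.     -0.96   -0.29   74.69]
 [   1.      0.     -0.      0.53]
 [   0.     -0.29    0.96 -160.83]
 [   0.      0.      0.      1.  ]] 310.1236542498983
```

send_rows --commands '[30.8,-15.1,0,12.7,30.8,-15.1,0,12.7,30.8,-15.1,0,12.7,30.8,-15.1,0,12.7,30.8,-15.1,0,12.7,30.8,-15.1,0,12.7,30.8,-15.1,0,12.7,30.8,-15.1,0,12.7]'

```text
time_s: 2.35
position: [455.9, -368.7, 213.5]
ee_rot: [0.0, 0.998, 0.058, -0.0]
force: [-0.6, 0.0, -0.5]
opening: 1.0
gripper_force: 0.0
```

```bash
python3 - <<'E'
from h import *
s=cam('wrist'); save(s,'pics/w1.png'); st=robot.read_state()
print(st['position'],Rq(st['ee_rot'])[:,0],st['force'])
np.save('w1.npy',s,allow_pickle=True)
E
```

```text
[ 455.67691158 -369.01417031  213.50493153] [ 9.93266248e-01  1.15853631e-01 -3.12080063e-04] [-0.2178224   0.17447147  1.1390306 ]
```

View pics/w1.png

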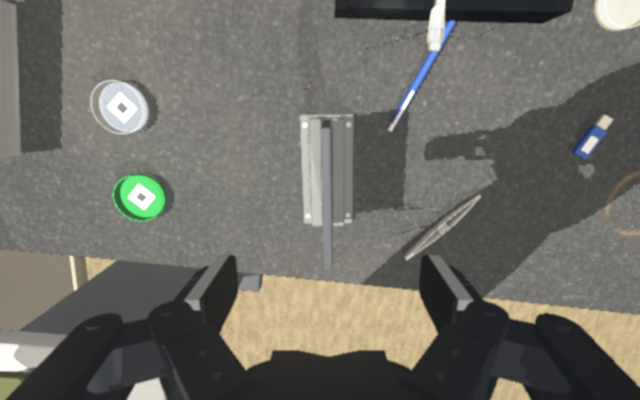

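The plate top runs down column 326, rows 122–270. The glass dish is at about (121,107) and the green one at (139,198), with the block at the left border.

```bash
python3 - <<'E'
from h import *
s=np.load('w1.npy',allow_pickle=True).item()
g=cv2.cvtColor(s['img'],cv2.COLOR_RGB2GRAY)
for r in (150,200,240,255,262): print(r,g[r,314:342].tolist())
print('col',g[255:285,326].tolist())
for X in ([456,-369,136],[397,-376,136],[515,-362,136],[500.5,-130.5,13]): print(X,proj(s,[X]))
print(onz(s,[[321,262],[331,262],[322,180],[331,180]],136).round(1).tolist(), onz(s,[[119,106]],13).round(1))
print(onz(s,[[301,115],[353,114],[354,224],[304,225]],3).round(1).tolist())
E
```

```text
150 [185, 184, 183, 183, 182, 177, 163, 147, 144, 148, 149, 149, 149, 147, 144, 133, 112, 98, 103, 116, 125, 127, 127, 126, 127, 127, 127, 125]
200 [203, 203, 202, 200, 199, 194, 184, 166, 146, 143, 147, 148, 147, 146, 144, 139, 126, 106, 100, 112, 123, 126, 126, 126, 126, 126, 127, 126]
240 [125, 126, 125, 124, 126, 132, 138, 140, 138, 141, 143, 144, 145, 145, 143, 141, 134, 119, 116, 121, 124, 124, 130, 133, 133, 131, 127, 125]
255 [131, 133, 135, 139, 143, 141, 135, 128, 126, 130, 138, 142, 143, 144, 143, 141, 134, 120, 115, 121, 125, 123, 123, 123, 123, 123, 123, 123]
262 [127, 127, 126, 125, 126, 126, 128, 128, 126, 127, 138, 143, 144, 144, 143, 140, 134, 123, 116, 119, 123, 125, 127, 128, 128, 126, 124, 125]
col [143, 143, 144, 144, 144, 143, 144, 144, 143, 143, 141, 143, 142, 140, 134, 128, 126, 127, 129, 128, 126, 128, 131, 132, 127, 130, 157, 186, 197, 196]
[456, -369, 136] [[328.25741547 203.99170985]]
[397, -376, 136] [[328.22220848 269.89746578]]
[515, -362, 136] [[328.29792751 128.31588117]]
[500.5, -130.5, 13] [[119.14978621 108.29838412]]
[[403.8, -369.0, 136.0], [404.8, -377.5, 136.0], [475.1, -361.8, 136.0], [475.9, -368.8, 136.0]] [[ 502.9 -130.5   13. ]]
[[517.6, -329.9, 3.0], [525.8, -389.3, 3.0], [391.8, -409.7, 3.0], [382.9, -346.3, 3.0]]
```

send_rows --commands '[0,-0.1,6,-0.9,0,-0.1,10.8,-0.9,0,-0.1,10.8,-0.9,0,-0.1,10.8,-0.9]'

```text
time_s: 2.9
position: [456.6, -368.9, 107.6]
ee_rot: [0.001, 0.998, 0.066, 0.001]
force: [0.3, -0.3, 0.0]
opening: 0.997
gripper_force: 0.0
```

send_rows --commands '[0,0,0,0,0,0,0,0,0,0,0,0,0,0,0,0,0,0,0,0,0,0,0,0,0,0,0,0,0,0,0,0]' --grip -1

```text
time_s: 3.9
position: [456.6, -367.4, 105.9]
ee_rot: [0.0, 0.998, 0.066, 0.0]
force: [1.5, 1.0, 3.3]
opening: 0.07
gripper_force: 62.3
```

send_rows --commands '[0,0,-2,0,0,0,-4,0,0,0,-7,0,0,0,-10,0,0,0,-10,0,0,0,-10,0]'

```text
time_s: 4.65
position: [455.7, -366.8, 204.7]
ee_rot: [-0.001, 0.998, 0.066, -0.0]
force: [-0.3, -0.2, -3.6]
opening: 0.072
gripper_force: 61.4
```

send_rows --commands '[2,-6,0,3.5,4,-12,0,7,6,-18,0,11,8,-24,0,15.4,8.4,-27.3,0,15.4,8.4,-27.3,0,15.4,8.4,-27.3,0,15.4,8.4,-27.3,0,15.4]'

```text
time_s: 5.65
position: [503.0, -86.6, 204.8]
ee_rot: [0.0, 0.998, -0.069, -0.001]
force: [0.4, -0.3, -2.9]
opening: 0.068
gripper_force: 61.4
```

```bash
python3 - <<'E'
from h import *
s=cam('wrist'); save(s,'pics/w2.png'); st=robot.read_state()
print(st['position'],Rq(st['ee_rot'])[:,0],st['force'])
np.save('w2.npy',s,allow_pickle=True)
for o in ['angle_block','dish','lamp']:
    print(o,[(round(b['conf'],2),np.round(b['rect'],1)) for b in robot.boxes_of('wrist',o)[:3]])
print('exp block top front',proj(s,[[434,-3,70],[592,-25,70],[434,-7,0],[592,-29,0]]))
E
```

```text
[503.04309816 -86.58368358 205.03818617] [ 9.90536736e-01 -1.37245161e-01 -8.60099343e-04] [-0.74005815 -0.3425713  -2.64020612]
angle_block [(0.82, array([210.2, 102.2,  62.2, 160.6]))]
dish [(0.92, array([361. , 227.7,  48.8,  42.2])), (0.49, array([318.7, 125.5,  20.2, 228.8]))]
lamp [(0.97, array([ 59.6, 246.7,  75.6,  62.6]))]
exp block top front [[258.69997232 259.59294837]
 [247.53154719 100.69057239]
 [273.69337525 233.1972126 ]
 [266.65557432 101.30982065]]
```

View pics/w2.png

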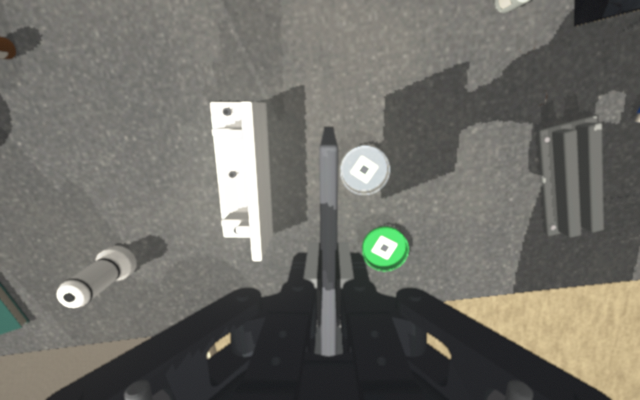

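The block wall spans columns 247–272, rows 101–262, with the glass dish at (365,170) and the green look-alike at (386,248). The lamp is at lower left (its mouth end is about (117,262)), and the plate is straight in the jaws.

```bash
python3 - <<'E'
from h import *
s=np.load('w2.npy',allow_pickle=True).item()
g=cv2.cvtColor(s['img'],cv2.COLOR_RGB2GRAY)
for r in (115,150,190,225,255): print(r,g[r,236:282].tolist())
print('col',g[252:270,256].tolist(),g[94:106,256].tolist())
hsv=cv2.cvtColor(s['img'],cv2.COLOR_RGB2HSV)
print('dish',onz(s,[[365,169.5]],13), 'exp', proj(s,[[500.5,-130.5,13]]))
b=cv2.resize(s['img'][90:290,200:420],None,fx=3,fy=3,interpolation=cv2.INTER_CUBIC); cv2.imwrite('pics/w2c.png',b[:,:,::-1])
E
```

```text
115 [255, 255, 255, 255, 255, 255, 255, 255, 255, 255, 255, 255, 255, 255, 255, 255, 230, 168, 145, 144, 146, 147, 145, 145, 146, 145, 145, 147, 145, 142, 127, 107, 96, 94, 93, 95, 97, 97, 98, 96, 92, 87, 86, 85, 87, 88]
150 [255, 255, 255, 255, 255, 255, 255, 255, 255, 255, 255, 255, 255, 255, 255, 255, 255, 255, 246, 186, 151, 149, 150, 151, 152, 151, 150, 150, 151, 152, 150, 143, 128, 107, 98, 99, 100, 99, 99, 99, 100, 102, 102, 102, 98, 97]
190 [255, 255, 255, 255, 255, 255, 255, 255, 255, 255, 255, 255, 255, 255, 255, 255, 255, 255, 255, 255, 255, 227, 170, 151, 149, 150, 150, 150, 150, 149, 148, 149, 149, 146, 132, 110, 101, 99, 100, 97, 97, 97, 96, 97, 98, 98]
225 [255, 253, 231, 194, 178, 176, 177, 176, 176, 176, 175, 175, 192, 236, 255, 255, 255, 255, 255, 255, 255, 255, 255, 242, 179, 148, 147, 147, 146, 146, 147, 146, 144, 144, 143, 137, 121, 103, 95, 93, 93, 93, 94, 93, 92, 93]
255 [133, 128, 124, 124, 125, 130, 135, 138, 134, 131, 128, 126, 124, 122, 138, 204, 255, 255, 255, 255, 255, 255, 255, 255, 255, 238, 171, 136, 129, 129, 132, 131, 131, 130, 127, 125, 126, 125, 125, 125, 124, 124, 125, 126, 125, 124]
col [255, 255, 255, 255, 255, 255, 255, 255, 255, 204, 134, 122, 122, 122, 121, 123, 129, 132] [125, 126, 125, 124, 121, 120, 117, 118, 130, 141, 143, 145]
dish [[ 502.81828534 -129.18773592   13.        ]] exp [[366.33542033 171.31111572]]
```

View pics/w2c.png

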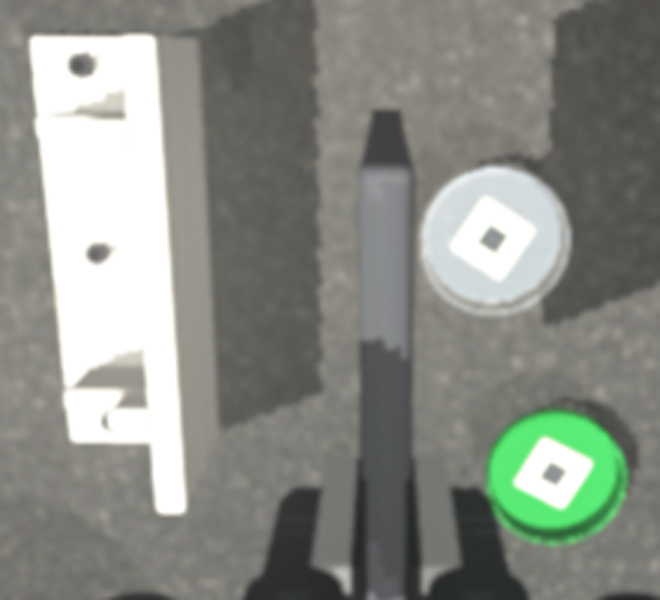

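```bash
python3 - <<'E'
from h import *
s=np.load('w2.npy',allow_pickle=True).item()
T=onz(s,[[252.8,115],[255,150],[257.6,190],[259.9,225],[262,255]],70);B=onz(s,[[266.5,115],[268.5,150],[270.7,190],[272.5,225]],0)
print(T.round(1).tolist(),B.round(1).tolist())
for Q in(T,B):
    p=np.polyfit(Q[:,0],Q[:,1],1); print(np.degrees(np.arctan(p[0])),np.polyval(p,513))
print(onz(s,[[252,101.5],[262.3,260.8]],70))
# top edge of the plate in the jaws: bounds
print(onz(s,[[321,145],[336,145],[322,170],[336.5,170]],235).round(1).tolist())
E
```

```text
[[579.2, -27.1, 70.0], [547.6, -22.6, 70.0], [508.8, -17.1, 70.0], [472.2, -12.0, 70.0], [438.8, -7.5, 70.0]] [[577.5, -26.0, 0.0], [538.4, -20.6, 0.0], [490.4, -14.0, 0.0], [445.2, -7.6, 0.0]]
-7.966571371148083 -17.770328388495145
-7.900416220061566 -17.03799965653294
[[590.78272651 -28.85446529  70.        ]
 [432.09331209  -6.4829652   70.        ]]
[[562.5, -91.8, 235.0], [561.6, -98.0, 235.0], [552.0, -90.7, 235.0], [551.1, -96.9, 235.0]]
```

send_rows --commands '[-0.1,-4,0,0,-0.1,-4,4,0,-0.1,-4,8,0,-0.1,-4,10.1,0,-0.1,-4,10.1,0,-0.1,-4,10.1,0,-0.1,-4,10.1,0]'

```text
time_s: 6.72
position: [508.6, -46.1, 106.0]
ee_rot: [0.0, 0.998, -0.068, 0.001]
force: [0.3, -0.1, -3.5]
opening: 0.075
gripper_force: 61.5
```

send_rows --commands '[0,0,0.2,0,0,0,0.3,0,0,0,0.4,0,0,0,0.4,0]'

```text
time_s: 7.22
position: [507.6, -45.8, 100.3]
ee_rot: [-0.0, 0.998, -0.068, -0.0]
force: [-0.3, 0.4, -3.1]
opening: 0.073
gripper_force: 61.5
```

send_rows --commands '[0,0,0.1,0,0,0,0.1,0,0,0,0.1,0]'

```text
time_s: 7.6
position: [507.9, -45.8, 100.0]
ee_rot: [-0.0, 0.998, -0.068, 0.0]
force: [-1.1, 0.5, 1.0]
opening: 0.073
gripper_force: 61.9
```

send_rows --commands '[0,0,0.1,0,0,0,0.1,0,0,0,0.1,0]'

```text
time_s: 7.98
position: [508.1, -45.9, 100.0]
ee_rot: [0.0, 0.998, -0.068, 0.0]
force: [-3.4, 0.5, 7.4]
opening: 0.07
gripper_force: 62.7
```

send_rows --commands '[0,0,0,0,0,0,0,0,0,0,0,0,0,0,0,0,0,0,0,0]' --grip -0.3

```text
time_s: 8.6
position: [507.7, -45.8, 98.4]
ee_rot: [-0.0, 0.998, -0.068, -0.0]
force: [-0.1, -0.5, 1.0]
opening: 0.352
gripper_force: 0.0
```

send_rows --commands '[0,-0.3,0,0,0,-0.6,0,0,0,-0.9,0,0,0,-1.2,0,0,0,-1.5,0,0,0,-1.8,0,0,0,-2.1,0,0,0,-2.4,0,0,0,-2.4,0,0]'

```text
time_s: 9.72
position: [511.0, -21.8, 98.5]
ee_rot: [-0.0, 0.998, -0.068, -0.0]
force: [0.5, 0.7, -0.7]
opening: 0.354
gripper_force: 0.2
```

```bash
python3 - <<'E'
from h import *
s=cam('scene'); d=cam('side'); w=cam('wrist')
f=lambda i:cv2.resize(i,None,fx=4,fy=4,interpolation=cv2.INTER_CUBIC)
a=f(s['img'][165:255,250:350]); b=f(d['img'][165:255,240:340])
c=cv2.resize(w['img'][100:350,160:480],(300,234))
o=np.zeros((600,800,3),np.uint8); o[:360,:400]=a;o[:360,400:]=b;o[360:594,:300]=c
cv2.imwrite('pics/tilt.png',o[:,:,::-1]); print(robot.read_state()['position'],robot.read_state()['opening'])
E
```

```text
[510.98929981 -21.97649501  98.5655045 ] 0.3503738733034744
```

View pics/tilt.png

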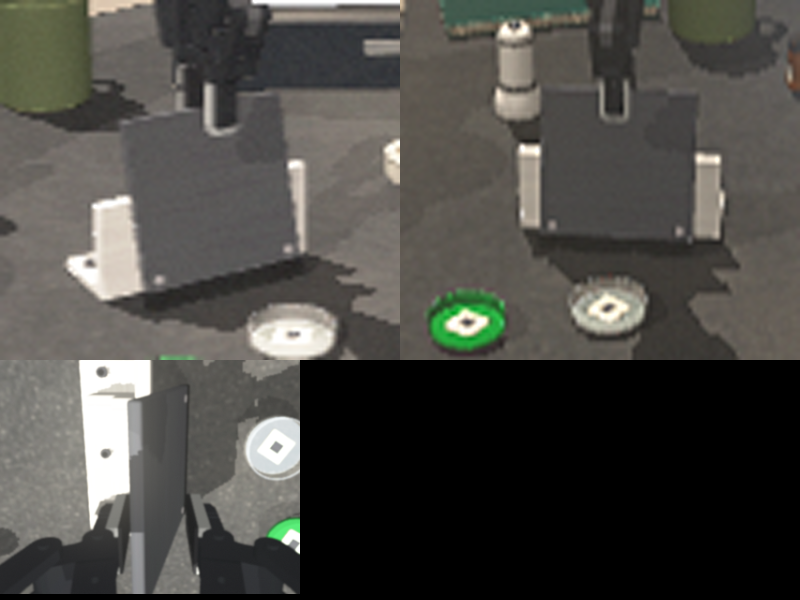

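The plate is leaning towards the block inside the open fingers, centred and square, as planned. I'll push on to let it rest on the block edge.

send_rows --commands '[0,-0.3,0,0,0,-0.6,0,0,0,-0.9,0,0,0,-1.2,0,0,0,-1.5,0,0,0,-1.8,0,0,0,-1.8,0,0]'

```text
time_s: 10.75
position: [513.4, -4.0, 98.6]
ee_rot: [0.0, 0.998, -0.068, 0.0]
force: [0.3, -0.0, -0.3]
opening: 0.352
gripper_force: 0.0
```

```bash
python3 - <<'E'
from h import *
s=cam('scene'); d=cam('side'); w=cam('wrist')
f=lambda i:cv2.resize(i,None,fx=4,fy=4,interpolation=cv2.INTER_CUBIC)
a=f(s['img'][165:255,250:350]); b=f(d['img'][165:255,240:340])
c=cv2.resize(w['img'][100:350,160:480],(300,234))
o=np.zeros((600,800,3),np.uint8); o[:360,:400]=a;o[:360,400:]=b;o[360:594,:300]=c
cv2.imwrite('pics/tilt2.png',o[:,:,::-1]); print(robot.read_state()['position'],robot.read_state()['force'])
# expected wrist pixels of leaning plate top corners etc at 20 deg
c,sn=np.cos,np.sin
for th in (15,18,20,22):
  t=np.radians(th);d0=70*np.tan(t);n=np.array([-.1383,-.9904,0]);u=np.array([.9904,-.1383,0]);C=np.array([511.5,-17.6,0])
  bk=C+n*(d0-130*sn(t))+np.array([0,0,130*c(t)]); fr=bk+n*8*c(t)+np.array([0,0,8*sn(t)])
  print(th,'sideview top front L,R',proj(d,[fr-60*u,fr+60*u]).round(1).tolist(),'wrist front R',proj(w,[fr+60*u,bk+60*u]).round(1).tolist(),'scene',proj(s,[fr-60*u]).round(1).tolist())
E
```

```text
[513.42136281  -4.20797475  98.53516875] [ 1.18014371 -0.47897518  0.69928097]
15 sideview top front L,R [[275.6, 185.2], [314.5, 187.1]] wrist front R [[343.8, 144.1], [325.4, 143.4]] scene [[280.0, 194.6]]
18 sideview top front L,R [[275.7, 185.3], [314.5, 187.1]] wrist front R [[337.4, 143.6], [319.6, 142.9]] scene [[279.6, 194.8]]
20 sideview top front L,R [[275.8, 185.4], [314.6, 187.2]] wrist front R [[333.4, 143.3], [316.1, 142.5]] scene [[279.3, 195.0]]
22 sideview top front L,R [[275.9, 185.6], [314.6, 187.4]] wrist front R [[329.8, 142.9], [313.0, 142.1]] scene [[279.1, 195.3]]
```

View pics/tilt2.png

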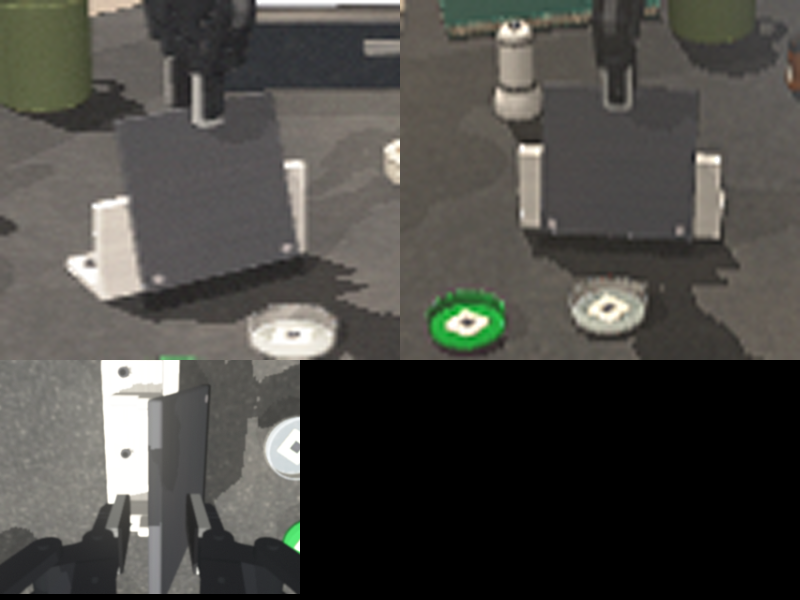

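The plate rests on the block edge at about 19–20° with both fingers clear. Next I'll go straight up and over to the lamp.

send_rows --commands '[0,0,-1,0,0,0,-3,0,0,0,-6,0,0,0,-11,0,0,0,-11,0,0,0,-11,0]'

```text
time_s: 11.65
position: [513.4, -4.2, 208.9]
ee_rot: [0.0, 0.998, -0.068, 0.0]
force: [0.3, 0.3, -0.1]
opening: 0.351
gripper_force: 0.0
```

send_rows --commands '[-11.7,-18,0,0,-11.7,-18,0,0,-11.7,-18,0,0,-11.7,-18,0,0,-11.7,-18,0,0,-11.7,-18,0,0,-11.7,-18,0,0]' --grip 1

```text
time_s: 12.52
position: [422.2, 189.0, 208.0]
ee_rot: [0.0, 0.998, -0.069, -0.0]
force: [0.3, -0.1, -0.1]
opening: 0.996
gripper_force: 0.0
```

```bash
python3 - <<'E'
from h import *
s=cam('wrist'); st=robot.read_state(); d=cam('side')
print(st['position'],st['opening'],[(round(b['conf'],2),np.round(b['rect'],1)) for b in robot.boxes_of('wrist','lamp')[:3]])
print(proj(s,[[422,191,0],[422,191,82]]).round(1).tolist())
o=np.zeros((400,800,3),np.uint8); o[:,:440]=s['img'][:,100:540]; o[:360,440:]=cv2.resize(d['img'][160:250,240:330],(360,360),interpolation=cv2.INTER_CUBIC)
cv2.imwrite('pics/lamp.png',o[:,:,::-1]); np.save('w3.npy',s,allow_pickle=True)
E
```

```text
[422.26423979 189.06410174 208.20122744] 0.9976555761566788 [(0.63, array([303.2, 153. ,  37.2,  51.9]))]
[[326.6, 171.9], [326.2, 189.2]]
```

View pics/lamp.png

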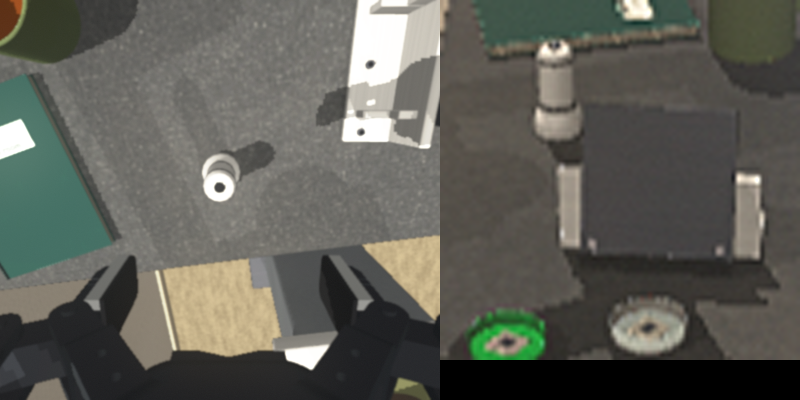

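The plate stands on its own after release. The lamp's top is at wrist (319.5,187) and its flare at (320.5,171); the green book lies clear to the left.

```bash
python3 - <<'E'
from h import *
s=np.load('w3.npy',allow_pickle=True).item()
st=robot.read_state(); R=Rq(st['ee_rot'])
for p,z in (([319.5,187],82),([320.5,171],8)):
    X=onz(s,[p],z)[0]; print(X.round(1),(R.T@(X-st['position'])).round(1))
print(onz(s,[[212,243]],15))
E
```

```text
[425. 197.  82.] [  1.7  -8.1 126.4]
[425.7 197.8   8. ] [  2.3  -8.9 200.4]
[[355.47698852 343.65093059  15.        ]]
```

send_rows --commands '[0.2,-0.7,5,0,0.2,-0.7,10,0,0.2,-0.7,14,0,0.2,-0.7,17.2,0,0.2,-0.7,17.2,0,0.2,-0.7,17.2,0]'

```text
time_s: 13.42
position: [426.0, 196.8, 37.9]
ee_rot: [-0.0, 0.998, -0.068, 0.001]
force: [0.1, 0.3, -0.2]
opening: 1.001
gripper_force: 0.0
```

send_rows --commands '[0,0,0,0,0,0,0,0,0,0,0,0,0,0,0,0,0,0,0,0,0,0,0,0,0,0,0,0]' --grip -1

```text
time_s: 14.3
position: [425.6, 197.1, 37.6]
ee_rot: [-0.0, 0.998, -0.068, 0.001]
force: [-0.9, 1.3, 5.1]
opening: 0.345
gripper_force: 59.5
```

send_rows --commands '[0,0,-3,0,0,0,-7,0,0,0,-12,0,0,0,-17.5,0,0,0,-17.5,0,0,0,-17.5,0,0,0,-17.5,0]'

```text
time_s: 15.18
position: [423.4, 196.2, 208.7]
ee_rot: [0.001, 0.998, -0.068, -0.002]
force: [-0.4, 0.5, -1.7]
opening: 0.349
gripper_force: 60.0
```

```bash
python3 - <<'E'
from h import *
sc=cam('scene'); sd=cam('side'); w=cam('wrist'); st=robot.read_state(); print(st['position'],st['opening'],st['force'])
for n in('scene','side','wrist'): print(n,[(round(b['conf'],2),np.round(b['rect'],1)) for b in robot.boxes_of(n,'lamp')[:3]])
o=np.zeros((600,800,3),np.uint8)
for k,s in enumerate((sc,sd)):
    p=proj(s,[st['position']])[0].astype(int); print(p); y=max(p[1]-40,0);x=p[0]-50
    c=s['img'][y:y+90,x:x+100]; print('crop',x,y); c=cv2.resize(c,None,fx=4,fy=4,interpolation=cv2.INTER_CUBIC); o[:c.shape[0],400*k:400*k+c.shape[1]]=c
o[360:,:384]=cv2.resize(w['img'],(384,240))
cv2.imwrite('pics/held.png',o[:,:,::-1])
E
```

```text
[423.97233996 196.39501202 209.66793698] 0.3471586922214836 [ 0.39634811  0.3176565  -1.63008707]
scene [(0.72, array([225.5, 135.6,  14.4,  28.8])), (0.61, array([282. , 190.1,  43.7,  52.5])), (0.45, array([398.7, 240.2,  15.4,  19.6]))]
side [(0.68, array([261. , 130.8,  11. ,  20.5]))]
wrist [(0.95, array([297.8, 193.8,  64.7, 120.8]))]
[232 150]
crop 182 110
[267 136]
crop 217 96
```

View pics/held.png

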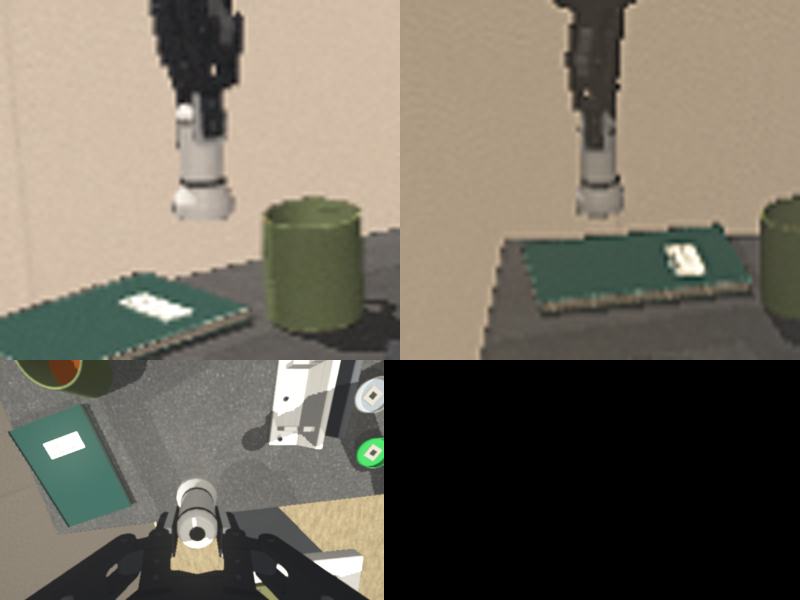

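The lamp is held upright. Now I'll carry it over the block and plate with its mouth at about 170 mm.

send_rows --commands '[1,3,0,0,3,8,0,0,5,13,0,0,7,18,0,0,9,23,0,0,11,28,0,0,12.2,31.2,0,0,12.2,31.2,0,0,12.2,31.2,0,0,12.2,31.2,0,0]'

```text
time_s: 16.73
position: [503.3, -128.0, 211.5]
ee_rot: [-0.0, 0.998, -0.067, -0.0]
force: [0.1, -0.3, -1.2]
opening: 0.346
gripper_force: 60.1
```

send_rows --commands '[0,0,3,0,0,0,6,0,0,0,9,0,0,0,11,0,0,0,11,0,0,0,11,0]'

```text
time_s: 17.48
position: [504.1, -128.7, 102.7]
ee_rot: [0.0, 0.998, -0.067, 0.001]
force: [-0.9, -1.1, -1.1]
opening: 0.347
gripper_force: 60.1
```

```bash
python3 - <<'E'
from h import *
sc=cam('scene'); sd=cam('side'); w=cam('wrist'); st=robot.read_state(); print(st['position'],st['opening'],st['force'])
p=st['position']; np.save('w4.npy',[sc,sd,w],allow_pickle=True)
for s in(sc,sd,w): print('mouth,dish exp',proj(s,[[p[0],p[1],p[2]-37.5],[502,-130,13]]).round(1).tolist())
o=np.zeros((600,800,3),np.uint8)
for k,(s,x,y) in enumerate(((sc,280,190),(sd,250,175))):
    o[:400,400*k:400*k+400]=cv2.resize(s['img'][y:y+80,x:x+80],None,fx=5,fy=5,interpolation=cv2.INTER_CUBIC)
o[400:,:400]=cv2.resize(w['img'][150:300,200:500],(400,200))
cv2.imwrite('pics/over.png',o[:,:,::-1])
E
```

```text
[ 504.36948973 -129.14249144  103.09452198] 0.3461821079129872 [-0.61346775  0.25746704 -2.07477088]
mouth,dish exp [[324.5, 227.0], [323.8, 245.6]]
mouth,dish exp [[293.1, 224.0], [292.5, 239.2]]
mouth,dish exp [[328.3, 221.9], [329.7, 202.5]]
```

View pics/over.png

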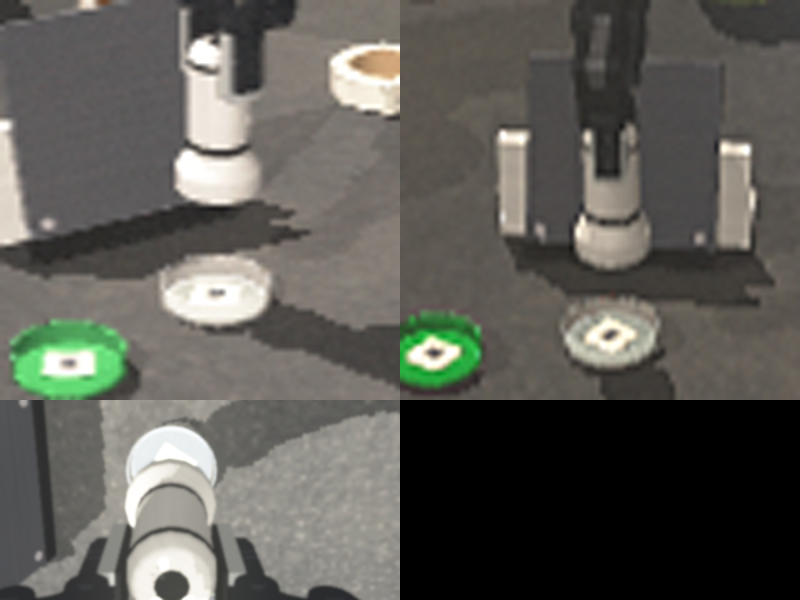

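Over the dish, the lamp flare and dish nearly coincide (scene cols 323.7 vs 323.4, side 292.5 vs 292.1, wrist equal). I'll shift it about 1.5 mm and lower it.

send_rows --commands '[-0.15,0,1,0,-0.15,0,2,0,-0.15,0,3,0,-0.15,0,3.7,0,-0.15,0,3.7,0,-0.15,0,3.7,0,-0.15,0,3.7,0,-0.15,0,3.7,0]'

```text
time_s: 18.62
position: [502.2, -128.9, 64.9]
ee_rot: [0.0, 0.998, -0.068, 0.0]
force: [-0.2, -0.4, -1.9]
opening: 0.344
gripper_force: 60.1
```

```bash
python3 - <<'E'
from h import *
sc=cam('scene'); sd=cam('side'); st=robot.read_state(); p=st['position'];print(p,st['opening'],st['force'],st['time_s'])
o=np.zeros((400,800,3),np.uint8)
for k,(s,x,y) in enumerate(((sc,280,190),(sd,250,175))):
    o[:400,400*k:400*k+400]=cv2.resize(s['img'][y:y+80,x:x+80],None,fx=5,fy=5,interpolation=cv2.INTER_CUBIC)
    c=-s['R'].T@s['t']; u=c[:2]-[502.5,-130]; u/=np.linalg.norm(u)
    for h in (24,28,32):
        q=proj(s,[[502.5+22*u[0],-130+22*u[1],h]])[0]; print(h,((q+.5-[x,y])*5).round(1), 'rim',((proj(s,[[502.5+28.5*u[0],-130+28.5*u[1],13]])[0]+.5-[x,y])*5).round(1))
cv2.imwrite('pics/fin.png',o[:,:,::-1])
E
```

```text
[ 502.07646511 -128.82002858   64.77996677] 0.3478001562614701 [ 0.73516763 -0.2001597  -1.05259341] 18.725
24 [222.4 280.6] rim [222.2 305.6]
28 [222.4 273.7] rim [222.2 305.6]
32 [222.5 266.7] rim [222.2 305.6]
24 [216.1 329.2] rim [216.4 351.2]
28 [216.  323.5] rim [216.4 351.2]
32 [215.9 317.7] rim [216.4 351.2]
```

View pics/fin.png

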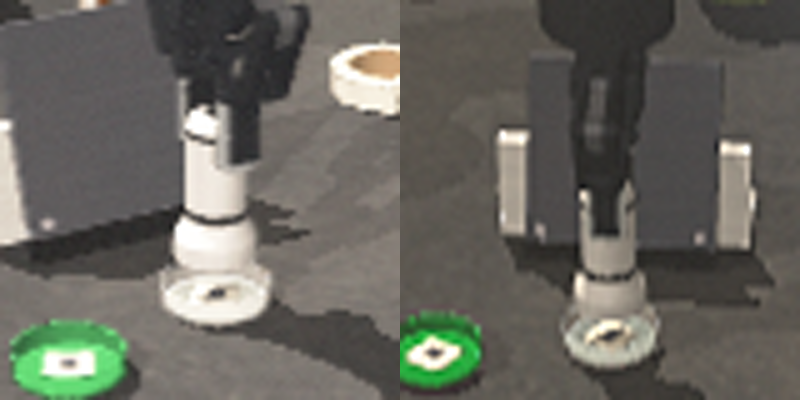

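The lamp is centred over the dish, with its mouth bottom at crop rows about 270 (scene) and 320 (side). That matches about 28 mm above the desk. The plate is still leaning and the dish hasn't moved.

```bash
python3 -c "
from workcell import robot
print(robot.finish_job())"
```

```text
the job is handed in; nothing more can be done
None
```

I handed the job in at about 19 s of robot time. The shade plate leans by itself at about 20° against the middle of the block. The lamp is held upright over the dish, centred to within about 2 mm by the cameras, with its mouth about 15 mm above the rim. I never went near the dish or the vials; the last pictures show the dish in place, but I didn't re-check the vials.

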